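# Free the tube-rack lifter and hold the rack up on its cam lever

## Task

The green rack of blood tubes sits on a small lifter and is locked down. Turn the blue lock knob anticlockwise as far as it goes to free the lift table, then swing the red-handled cam lever up until the rack stands at its highest, and keep holding the lever there: it springs back if let go, so finish with the handle still in the gripper. Raise the rack with the lever only, with nothing of the robot touching the rack or lift table at the end, and do not disturb the tip box, the amber bottle and the beaker around it.

Things in the scene. Friction and masses are not known exactly. Their poses are not given: they have to be found in the camera images.
- lifter: White base plate of the fixed rack lifter, 200 mm (x) by 270 mm (y, -115 to +155), 12 thick; place and yaw vary. Origin on the work surface under the middle of the steel lift table (134 x 114 mm, top 62 mm high when lowered, 7 mm rim, yellow ear on its +y side). z up, -x towards the robot. Guide rods and crossbar, 144 mm high, at x +88. Lever on the -y side; knob post at x -30, y +125.
- knob_grip (a point): Middle of the blue lock knob's grip, on its vertical axis, 126 mm high. Upright bar 50 mm long, 12 thick, from 106.5 to 136.5 mm high, on a black disc of 34 mm diameter. Site y axis runs along the bar and turns with the knob: at joint 0 it is the lifter's y axis. Below it on the shaft a dark steel tab points to the rack, over the yellow ear, at joint 0.
- lockknob (a joint): Angle of the lock knob (rad): 0 = locked, grows anticlockwise seen from above to its stop at 1.5. It starts between 0 and 0.35. Beyond about 1.17 the tab has left the ear and the table is free. Turns with light friction (0.04 N m) and stays where it is left.
- lever_grip (a point): Middle of the cam lever's red handle: round sleeve, 14 mm diameter, along the lifter's y from -100 to -166 mm; this point is at y -138, 100 mm from the cam shaft's axis. At rest 63 mm high and 96 mm from the shaft towards -x; lever upright: 136 mm high, right above the shaft. The sleeve turns freely on its pin, so fingers holding it can keep their attitude.
- lever_axis (a point): Fixed point on the cam shaft's axis (which runs along the lifter's y), 36 mm above the work surface, at lifter x = +30 mm, y = -138 mm: the centre of the circle of 100 mm radius on which lever_grip travels.
- camlever (a joint): Angle of the cam lever (rad): 0 = at rest, leaning towards -x, 0.27 rad above level; grows as the handle goes up and over towards +x. At 1.30 it is upright and the lift is greatest; beyond that the table sinks again; stop at 1.75. A spring and the load drive it back to 0 (about 3 to 7 N at the handle).
- carriage (a joint): Height of the lift table above its lowered position (m): 0 lowered, about 0.0276 at the highest. Locked by the knob's tab it can rise only about 2 mm.
- rack_mid (a point): Centre of the green rack of capped tubes, 124 (x) x 100 (y) mm, 77 mm high with the caps, loose on the lift table inside its rim; this point is 38 mm above its underside, 100 mm above the work surface when lowered. About 0.4 kg.
- rack: The same rack; origin at the centre of its underside.
- tipbox: Grey pipette tip box with blue tips, 120 x 82 mm, 75 mm high, loose bystander; origin at the centre of its underside.
- reagent: Amber bottle with an orange cap, 56 mm diameter, 110 mm high, loose bystander; origin at the centre of its underside.
- beaker: Glass beaker, 72 mm diameter, 85 mm high, loose bystander; origin at the centre of its underside.
There are look-alikes about, which are no part of the job. Leave any yellow look-alike of the rack alone.

How it is judged (in metres and radians):
On the way, in this order (a step that is already met when the one before it is completed fails the run):
1. the lock knob is turned until the lift table is free (beyond 1.2 rad) (value of joint lockknob above 1.2 rad and value of joint carriage below 0.006 m), for 0.2 s.
2. the cam lever has raised the lift table to within 1.6 mm of its highest (value of joint carriage above 0.026 m), for 0.3 s.
At the end, for the whole second after the job is handed in: The lever is held still by the gripper (more than 0.5 N on it) with the lift table within 1.6 mm of its highest (lever upright within about 0.28 rad), the knob still free (beyond 1.17 rad), the rack level on the table and raised with it, and the robot not touching the rack or the table (value of joint carriage above 0.026 m and velocity of joint camlever between -0.1 and 0.1 rad/s and contact force between the fingers and camlever above 0.5 N and value of joint lockknob above 1.17 rad and z of rack in the frame of lifter between 0.0865 and 0.0935 m and angle between rack's own z axis and vertical below 0.05 rad and contact force between each of the arm, the fingers and rack below 0.2 N and contact force between each of the arm, the fingers and carriage below 0.2 N); the arm keeps its last pose, push and grip.
It fails at once if the tip box is moved more than 20 mm (distance of tipbox from where it was at the start of the episode above 0.02 m).
It fails at once if the bottle is moved more than 20 mm or tipped (distance of reagent from where it was at the start of the episode above 0.02 m or angle between reagent's own z axis and vertical above 0.3 rad).
It fails at once if the beaker is moved more than 20 mm or tipped (distance of beaker from where it was at the start of the episode above 0.02 m or angle between beaker's own z axis and vertical above 0.3 rad).
It fails at once if the table is forced up while the knob is still locked (value of joint carriage above 0.008 m and value of joint lockknob below 1 rad).
It also fails if it takes over 48 s, if anything falls off the work surface, if the arm or the gripper's body presses on something with over 40 N, if the wrist force passes 120 N, or if a joint passes its speed limit or range.

## Robot

A 6-joint arm with a two-finger parallel gripper is mounted at the origin on the work surface. World frame = base frame: x ahead of the robot, y to its left, z up, the work surface at z = 0. Lengths are in mm, angles in rad, forces in N, time in s.
With the tool pointing down it reaches from about 350 to 775 mm from the base axis. Payload 7.3 kg.
Tool frame: the origin (TCP) lies between the finger pads; the fingertips stand 8 mm ahead of it and the grasp point (between the pads) lies 11 mm behind it; y points along the fingers, z is the direction in which the jaws open and shut, and the axes are right-handed (so a half turn about y gives the same grasp; the last joint's range is limited). The gripper opens to 92 mm and grips with 3 to 60 N. Pads are 19 mm wide; open, the fingers measure 130 mm over their backs; the gripper's body (75 mm by 190 mm) begins 47 mm behind the grasp point.
Start: joints at [1.154, 0.342, 1.524, -0, 1.275, -0.146], TCP at [140.423, 505.891, 234.741] pointing down, gripper open.
Joint ranges: [-2.53, 2.53], [-0.77, 2.02], [0.04, 2.7], [-1, 4.14], [0.28, 2.66], [-3.11, 3.11]. Speed limits (rad/s): [2.57, 2.57, 3.14, 3.14, 3.14, 3.14].

## Interface

Orientations are given as [roll, pitch, yaw] about the fixed x, y, z axes, in that order (R = Rz(yaw) Ry(pitch) Rx(roll)).
In Python, from plant import bot, vision, job gives the robot as it stands. The module is installed in compiled form; this text tells all that it offers.
- The arm moves only by the tool arm_command, never from a script. Its argument "deltas" is a list of rows, each a list of 4 numbers: the shift along the tool's x, y, z in m, then the turn about the tool's y in degrees. In form: [[x, y, z, twist], ...]. A call has 1 to 5 rows; each row shifts and turns the commanded pose from where the row before left it, along the tool's axes as they then stand; what a row does not reach is not made up. A row lasts 1/10 s, in which the tool goes at most 50 mm and 8.59 degrees, less where a joint would pass 70% of its speed; a pose out of reach is approached as far as the arm can. A call is refused whole if a number of a shift passes 0.05 or a number of a turn 8.59, either way. A call with a gripper value outside its range is refused whole. "claw" is the closure in counts, from 0 (fully open) to 255 (shut), set as the call begins (left out, the last holds). The fingers move at their own pace and stop on an object; the grip force is fixed at half the most. Time passes only in rows, so rows that do not move let the fingers close. It gives the time, the measured TCP pose, the force and the opening at its end, in the units of the state.
- bot.get_obs(): the state, without advancing time (a new reading comes with each control period).
- vision.capture(name): name is "scene" or "top" or "wrist"; returns a dict with "img" (384x512x3 uint8, red, green, blue), "camera_matrix" (3x3 intrinsics, pixels), "world_to_cam" (4x4, takes a point from world to camera coordinates); the wrist camera has in their place "mount" (4x4, takes a point from camera to tool coordinates, whose origin is the TCP and whose axes are the tool frame's). Camera axes: x right, y down, z forward; pixel columns grow to the right and rows downward; lengths in mm; the calibration is good to about 2 mm. A picture is of the moment at which its call begins: read the wrist's pose just before it. There is no depth.
- job.close_job(): hands the job in, once; it reports no verdict.
Trained networks look in a picture, given as the dict that the camera call returned (one of the last four; its "shot" number tells which), for a name from the list of things; names that differ only in an ending like _2 or _b are one class to them, and where a whole thing is asked for, a point or a joint stands for the part that bears it (a point fixed in the world has none). Each returns a list of dicts, best first, with "confidence" (0 to 1); they miss things now and then, are a little off and sometimes report something else, mostly with a low value. They report only what shows in the picture. A call takes as long as a camera call. They do not tell look-alikes from the thing itself.
- vision.find_in(picture, name): "xyz" ([x, y, z] in mm, in the coordinates of the camera as it stood for that picture, good to about 4 mm: the middle of the surface that is visible of it).
- vision.regions_of(picture, name): "mask" (384x512 bool, what is visible of it).
The state is a dict: "time": time; "joint_positions": joint angles; "dq": joint speeds; "tau": joint torques, N m; "tool_pos": TCP position; "tcp_rot": TCP orientation; "contact_force": force on the tool from outside, world axes, zero at the start; "moment": the same for the moment, N m; "grip_width": finger opening in mm.
Only numpy, scipy, OpenCV 4.12 (cv2) and the standard library are available. Lean on these libraries where they do the work, as an engineer would, in place of code of your own. Each camera call takes 0.05 s, during which the arm holds its last target. There are 200 camera calls.

## Working session

There is one attempt and no reset: what is moved stays moved. The work goes in short steps, Python scripts to look and compute and a tool call to move; the robot and the scene stay as the last step left them, time stands still between calls to the robot, and variables do not carry over. Pictures are saved under pics/ and viewed, about 8 in all and at most 12, crops included, and the job is handed in when it is done.

Besides the shell and the picture viewer there is one more tool, called after "Request:" as a command line: name --pt "numbers of a row" for each row, then --argument value for the rest. arm_command: Moves the arm, as the interface text tells. Its arguments: {"type":"object","properties":{"deltas":{"type":"array","items":{"type":"array","items":{"type":"number"}}},"claw":{"type":"number"}},"required":["deltas"]}

```bash
mkdir -p pics
cat > h.py <<'E'
import numpy as np, cv2
from plant import bot, vision, job
from scipy.spatial.transform import Rotation as R
def T_tool(o):
    T=np.eye(4); T[:3,:3]=R.from_euler('xyz',o['tcp_rot']).as_matrix(); T[:3,3]=o['tool_pos']; return T
def shot(name):
    o=bot.get_obs(); p=vision.capture(name)
    c2w=T_tool(o)@np.array(p['mount']) if name=='wrist' else np.linalg.inv(p['world_to_cam'])
    return p,c2w
def save(p,f,crop=None,k=1):
    im=p['img'][:,:,::-1]
    if crop: im=im[crop[1]:crop[3],crop[0]:crop[2]]
    cv2.imwrite('pics/'+f,cv2.resize(im,None,fx=k,fy=k,interpolation=cv2.INTER_CUBIC))
def px(p,c2w,w):
    c=np.linalg.inv(c2w)@np.append(w,1); q=p['camera_matrix']@c[:3]; return q[:2]/q[2]
def onplane(p,c2w,uv,z):
    d=c2w[:3,:3]@np.linalg.inv(p['camera_matrix'])@np.array([uv[0],uv[1],1.]); o=c2w[:3,3]
    return o+d*(z-o[2])/d[2]
def find(p,c2w,n):
    return [(np.round((c2w@np.append(r['xyz'],1))[:3],1).tolist(),round(r['confidence'],2)) for r in vision.find_in(p,n)[:3]]
E
python3 - <<'E'
from h import *
np.set_printoptions(precision=3,suppress=True)
print(bot.get_obs())
ims=[]
for c in ['top','scene']:
    p,c2w=shot(c); ims.append(p['img'])
    for n in ['lifter','knob_grip','lever_grip','rack','tipbox','reagent','beaker']:
        f=find(p,c2w,n); print(c,n,f,[px(p,c2w,x[0]).round() for x in f])
    save(p,c+'0.png',k=1.5)
E
```

```text
{'time': 0.0, 'joint_positions': array([ 1.154,  0.343,  1.525,  0.   ,  1.275, -0.146]), 'dq': array([ 0.002, -0.002,  0.001,  0.   ,  0.   ,  0.   ]), 'tau': array([ -0.001, -43.125, -24.422,   0.072,   0.056,  -0.   ]), 'tool_pos': array([140.256, 505.508, 234.041]), 'tcp_rot': array([-1.572,  0.   , -0.271]), 'contact_force': array([ 0.275, -0.148,  0.322]), 'moment': array([-0.008, -0.047,  0.002]), 'grip_width': 91.80516315040047}
top lifter [([544.4, 117.1, 9.1], 0.64)] [array([212., 224.])]
top knob_grip [([506.4, 203.7, 119.2], 0.79)] [array([175., 235.])]
top lever_grip [([518.8, -10.6, 63.6], 0.62), ([507.6, 204.1, 117.6], 0.52)] [array([256., 231.]), array([175., 235.])]
top rack [([551.1, 91.5, 121.4], 0.81), ([762.6, 108.1, 60.3], 0.61)] [array([217., 217.]), array([213., 146.])]
top tipbox [([467.1, 433.6, 59.2], 0.95)] [array([ 96., 253.])]
top reagent [([473.1, -389.1, 73.3], 0.91)] [array([396., 244.])]
top beaker [([668.2, -357.9, 40.4], 0.73)] [array([378., 176.])]
scene lifter [([595.2, 61.7, 15.0], 0.8)] [array([266., 182.])]
scene knob_grip [([516.1, 195.2, 110.2], 0.49)] [array([285., 138.])]
scene lever_grip [([593.4, 63.7, 12.5], 0.65), ([523.6, -12.6, 56.8], 0.49)] [array([266., 181.]), array([239., 171.])]
scene rack [([557.3, 72.0, 121.6], 0.81), ([787.5, 104.4, 53.6], 0.76), ([523.4, -11.8, 59.9], 0.22)] [array([263., 158.]), array([306., 210.]), array([239., 170.])]
scene tipbox [([482.2, 427.9, 59.0], 0.97)] [array([325., 116.])]
scene reagent [([486.5, -396.9, 71.7], 0.82)] [array([139., 210.])]
scene beaker [([646.0, -348.7, 48.2], 0.69)] [array([173., 242.])]
```

Run:
```python
from h import *
p,c=shot('top'); save(p,'t1.png',(150,120,300,270),4)
p,c=shot('scene'); save(p,'s1.png',(190,100,350,240),4)
```

```text
(no output)
```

View pics/t1.png

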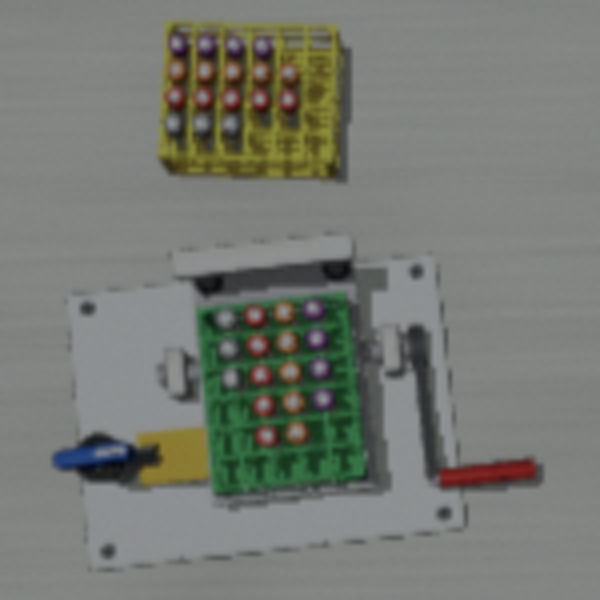

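View pics/s1.png

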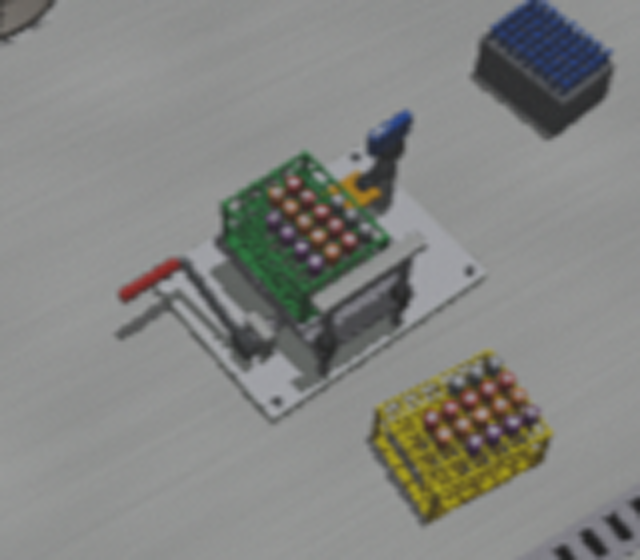

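The green rack, on the white lifter with the knob at about (175,234) and the lever handle at about (272,237) in the top picture, is the one meant. The yellow rack at about (213,146) stands on the bench and is the look-alike. Next I fit the lifter pose from the plate corners in the crop.

```bash
cat >> h.py <<'E'
def L2W(pose,P):
    x,y,a=pose; P=np.atleast_2d(P).astype(float); c,s=np.cos(a),np.sin(a)
    return np.c_[x+c*P[:,0]-s*P[:,1], y+s*P[:,0]+c*P[:,1], P[:,2]]
E
python3 - <<'E'
from h import *
from scipy.optimize import least_squares
p,c=shot('top')
uv=np.array([(72,297),(434,256),(465,524),(92,570)])/4+[150,120]
m=np.array([(100,155,12),(100,-115,12),(-100,-115,12),(-100,155,12)])
W=np.array([onplane(p,c,u,12) for u in uv]); print(W.round(1))
f=lambda v:(L2W(v,m)-W)[:,:2].ravel()
s=least_squares(f,[550,100,.1]); print(s.x, s.fun.round(1))
P=s.x
for n,q in dict(knob=(-30,125,126),lever=(30-96,-138,63),levmid=(30-96,-133,63),axis=(30,-138,36),up=(30,-138,136),rack=(0,0,139)).items():
    w=L2W(P,q)[0]; print(n,w.round(1),np.hypot(*w[:2]).round(),px(p,c,w).round(1),((px(p,c,w)-[150,120])*4).round())
# knob bar ends at z 130
a,b=[onplane(p,c,np.array(u)/4+[150,120],134) for u in [(56,460),(132,450)]]
d=a-b; print('bar dir',d.round(1),(np.arctan2(d[1],d[0])-np.pi/2-P[2]).round(3),((a+b)/2).round(1))
# mask-based
r=vision.regions_of(p,'lever_grip')
for q in r[:2]:
    ys,xs=np.nonzero(q['mask']); print(q['confidence'],len(xs),xs.min(),xs.max(),xs.mean(),ys.mean())
E
```

```text
[[633.8 245.2  12. ]
 [658.6 -18.4  12. ]
 [464.6 -36.8  12. ]
 [437.1 228.7  12. ]]
[5.50415710e+02 8.47526547e+01 9.53485116e-02] [ 1.4  3.4  2.3 -1.8 -2.8 -2.4 -1.   0.9]
knob [508.7 206.3 126. ] 549.0 [173.8 234. ] [ 95. 456.]
lever [497.9 -58.9  63. ] 501.0 [274.1 237.9] [496. 472.]
levmid [497.4 -53.9  63. ] 500.0 [272.3 238.1] [489. 472.]
axis [593.4 -49.8  36. ] 596.0 [269.9 204.9] [480. 339.]
up [593.4 -49.8 136. ] 596.0 [270.3 199.7] [481. 319.]
rack [550.4  84.8 139. ] 557.0 [219.4 216.8] [278. 387.]
bar dir [-5.6 49.8  0. ] 0.016 [508.7 205.7 134. ]
0.86 311 189 283 257.7331189710611 225.94212218649517
```

Request:
arm_command --pt "0.0435 0 -0.019 0" --pt "0.0435 0 -0.019 0" --pt "0.0435 0 -0.019 0" --pt "0.0435 0 -0.019 0" --pt "0.0435 0 -0.019 0" --claw 130

```text
time: 1.5
tool_pos: [325.8, 354.9, 234.9]
tcp_rot: [-1.57, -0.0, -0.27]
contact_force: [-0.4, 0.8, 0.0]
grip_width: 56.5
```

Request:
arm_command --pt "0.0435 0 -0.019 0" --pt "0.0435 0 -0.019 0" --pt "0.0435 0 -0.019 0" --pt "0.0435 0 -0.019 0" --pt "0.0435 0 -0.019 0"

```text
time: 2.0
tool_pos: [510.1, 204.9, 234.9]
tcp_rot: [-1.57, -0.0, -0.271]
contact_force: [0.0, 1.1, 0.3]
grip_width: 45.0
```

Request:
arm_command --pt "0 0 0 8.5" --pt "0 0 0 8.5" --pt "0 0 0 8.5" --pt "0 0 0 8.5" --pt "0 0 0 8.5"

```text
time: 2.5
tool_pos: [508.8, 206.4, 234.7]
tcp_rot: [-1.571, 0.0, -1.019]
contact_force: [0.4, 0.2, 0.8]
grip_width: 44.9
```

Request:
arm_command --pt "0 0 0 8.5" --pt "0 0 0 8.5" --pt "0 0 0 8.5" --pt "0 0 0 0" --pt "0 0 0 0"

```text
time: 3.0
tool_pos: [508.8, 206.4, 234.7]
tcp_rot: [-1.571, 0.0, -1.454]
contact_force: [0.8, 0.8, 1.0]
grip_width: 44.9
```

Run:
```python
from h import *
p,c=shot('wrist'); save(p,'w1.png',None,1.5)
P=[550.42,84.75,.0953]
print(find(p,c,'knob_grip'),find(p,c,'lever_grip'))
w=L2W(P,[(-30,125,136.5),(-30,150,136.5),(-30,100,136.5)]); print([px(p,c,x).round(1).tolist() for x in w])
for q in vision.regions_of(p,'knob_grip')[:1]:
    ys,xs=np.nonzero(q['mask']); print(q['confidence'],len(xs),xs.min(),xs.max(),ys.min(),ys.max())
b=p['img'].astype(int); m=(b[:,:,2]>b[:,:,0]+40)&(b[:,:,2]>b[:,:,1]+20)
n,l,st,ce=cv2.connectedComponentsWithStats(m.astype(np.uint8))
for i in range(1,n):
    if st[i,4]>150: print(st[i],ce[i],cv2.minAreaRect(np.argwhere(l==i)[:,::-1].astype(np.float32)))
```

```text
[([506.3, 211.7, 134.7], 0.97)] [([573.0, 155.3, 42.1], 0.73), ([525.5, 144.7, 66.5], 0.52)]
[[256.9, 193.6], [257.5, 166.2], [256.3, 219.5]]
0.62 1251 242 276 159 217
[252 160  13  57 593] [258.17875211 185.02866779] ((258.0, 188.0), (56.0, 12.0), 90.0)
```

View pics/w1.png

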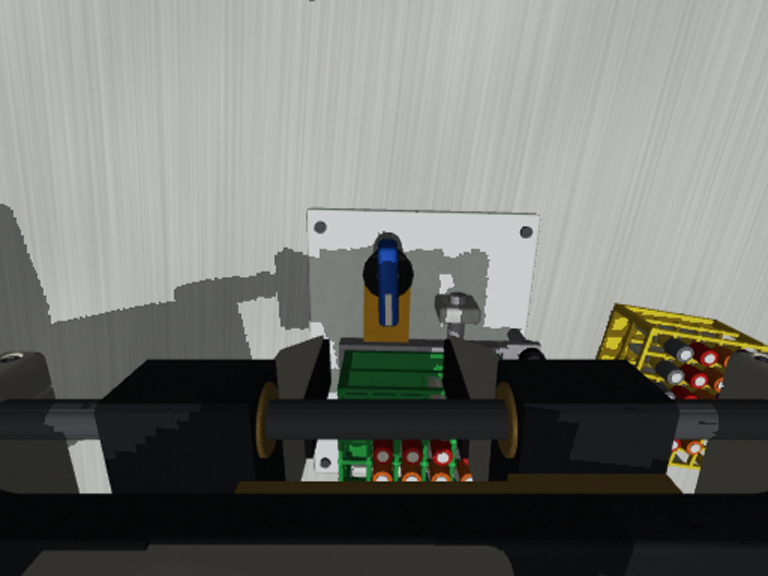

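Request:
arm_command --pt "-0.0015 0.04 0 0" --pt "0 0.04 0 0" --pt "0 0.025 0 0" --pt "0 0.0115 0 0" --pt "0 0 0 0"

```text
time: 3.7
tool_pos: [508.0, 207.8, 117.1]
tcp_rot: [-1.573, -0.0, -1.457]
contact_force: [0.3, -1.0, 0.0]
grip_width: 45.1
```

Request:
arm_command --pt "0 0 0 0" --pt "0 0 0 0" --pt "0 0 0 0" --pt "0 0 0 0" --pt "0 0 0 0" --claw 255

```text
time: 4.2
tool_pos: [509.4, 208.0, 118.9]
tcp_rot: [-1.568, 0.0, -1.458]
contact_force: [-0.0, -0.9, 1.0]
grip_width: 11.8
```

Request:
arm_command --pt "0 0 0 -8" --pt "0 0 0 -8" --pt "0 0 0 -8" --pt "0 0 0 -8" --pt "0 0 0 -8"

```text
time: 4.7
tool_pos: [509.4, 208.1, 118.9]
tcp_rot: [-1.569, -0.001, -0.754]
contact_force: [2.0, 0.6, 2.4]
grip_width: 11.7
```

Request:
arm_command --pt "0 0 0 -8" --pt "0 0 0 -8" --pt "0 0 0 -8" --pt "0 0 0 -8" --pt "0 0 0 -8"

```text
time: 5.2
tool_pos: [509.4, 208.1, 118.9]
tcp_rot: [-1.57, -0.002, -0.056]
contact_force: [1.4, -0.3, 1.8]
grip_width: 11.9
```

Request:
arm_command --pt "0 0 0 -2" --pt "0 0 0 -2" --pt "0 0 0 0" --pt "0 0 0 0" --pt "0 0 0 0"

```text
time: 5.7
tool_pos: [509.4, 208.1, 118.9]
tcp_rot: [-1.57, -0.002, 0.008]
contact_force: [3.0, 0.5, 5.2]
grip_width: 11.6
```

Run:
```python
from h import *
print(bot.get_obs())
p,c=shot('top'); save(p,'t2.png',(150,120,300,270),4)
```

```text
{'time': 5.7, 'joint_positions': array([ 2.48568695e-01,  5.03615341e-01,  1.61457720e+00, -1.43599948e-05,
        1.02116332e+00, -1.33005425e+00]), 'dq': array([ 0.00165347,  0.00071795, -0.00029365, -0.00030277, -0.00200935,
       -0.00278652]), 'tau': array([ 2.96481745e-01, -4.49490345e+01, -1.81472844e+01,  8.11376958e-02,
        8.07646159e-01,  3.63193452e-02]), 'tool_pos': array([509.37299634, 208.10661134, 118.89746808]), 'tcp_rot': array([-1.57027493, -0.00217521,  0.00783354]), 'contact_force': array([3.023805  , 0.49827946, 5.20728965]), 'moment': array([ 0.07632038, -0.36280663,  0.03541101]), 'grip_width': 11.576704055617565}
```

Request:
arm_command --pt "0 0 0 -1.5" --pt "0 0 0 0"

```text
time: 5.95
tool_pos: [509.4, 208.1, 118.9]
tcp_rot: [-1.57, -0.002, 0.034]
contact_force: [1.9, -0.1, 6.2]
grip_width: 11.9
```

Request:
arm_command --pt "0 0 0 0" --pt "0 0 0 0" --pt "0 0 0 0" --pt "0 0 0 0" --claw 155

```text
time: 6.35
tool_pos: [508.1, 207.9, 117.8]
tcp_rot: [-1.571, 0.001, 0.035]
contact_force: [0.3, -0.0, 0.2]
grip_width: 35.0
```

Request:
arm_command --pt "0 -0.02 0 0" --pt "0 -0.045 0 0" --pt "0 -0.045 0 0" --pt "0 0 0 0"

```text
time: 6.75
tool_pos: [511.3, 208.8, 234.5]
tcp_rot: [-1.568, -0.011, 0.035]
contact_force: [-0.0, 0.4, -0.4]
grip_width: 35.9
```

Run:
```python
from h import *
p,c=shot('wrist'); save(p,'w2.png',None,1.2)
o=bot.get_obs(); print(o['tool_pos'],o['tcp_rot'],o['grip_width'])
```

```text
[509.90096514 208.35072243 231.19708185] [-1.56936474 -0.00626927  0.03471218] 36.01084013185675
```

View pics/w2.png

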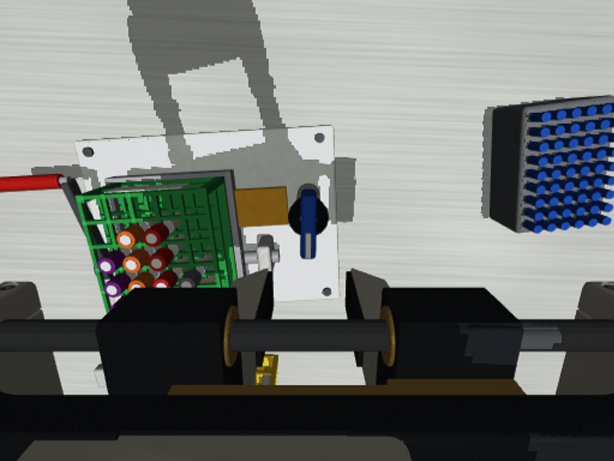

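The knob bar at about (308,225) now lies along the lifter's x, the ear is free of the tab, and the lever's handle shows at the left at about (30,183). Next, over to the lever.

Request:
arm_command --pt "-0.0034 0 -0.0445 0" --pt "-0.0034 0 -0.0445 0" --pt "-0.0034 0 -0.0445 0" --pt "-0.0034 0 -0.0445 0" --pt "-0.0034 0 -0.0445 0" --claw 110

```text
time: 7.3
tool_pos: [498.1, -16.5, 226.7]
tcp_rot: [-1.57, 0.003, 0.035]
contact_force: [0.3, 0.9, 0.0]
grip_width: 52.0
```

Request:
arm_command --pt "-0.0034 0 -0.0445 0" --pt "0 0 0 8.58" --pt "0 0 0 8.58" --pt "0 0 0 8.58" --pt "0 0 0 8.58"

```text
time: 7.8
tool_pos: [496.5, -59.6, 226.5]
tcp_rot: [-1.572, 0.003, -0.571]
contact_force: [-0.4, 0.1, 0.5]
grip_width: 52.0
```

Request:
arm_command --pt "0 0 0 8.58" --pt "0 0 0 8.58" --pt "0 0 0 8.58" --pt "0 0 0 8.58" --pt "0 0 0 8.58"

```text
time: 8.3
tool_pos: [496.5, -59.4, 226.5]
tcp_rot: [-1.574, 0.002, -1.319]
contact_force: [0.6, 0.8, 0.5]
grip_width: 52.4
```

Request:
arm_command --pt "0 0 0 8.58" --pt "0 0 0 0.7" --pt "0 0 0 0"

```text
time: 8.6
tool_pos: [496.9, -59.5, 227.2]
tcp_rot: [-1.573, 0.001, -1.472]
contact_force: [-0.1, -0.3, 0.8]
grip_width: 52.1
```

Run:
```python
from h import *
o=bot.get_obs(); print(o['tool_pos'],o['tcp_rot'],o['grip_width'])
p,c=shot('wrist'); save(p,'w3.png',None,1.2)
P=[550.42,84.75,.0953]
for y in (-100,-138,-166):
    print(y,px(p,c,L2W(P,(-66,y,63))[0]).round(1)*1.2)
b=p['img'].astype(int); m=(b[:,:,0]>b[:,:,1]+70)&(b[:,:,0]>b[:,:,2]+70)
n,l,st,ce=cv2.connectedComponentsWithStats(m.astype(np.uint8))
for i in range(1,n):
    if st[i,4]>300: print(st[i],ce[i].round(1),onplane(p,c,ce[i],66).round(1))
```

```text
[496.90613423 -59.4540078  227.17973853] [-1.57269550e+00  8.19638862e-04 -1.47163025e+00] 52.11117121902346
-100 [310.2 168.6]
-138 [309.96 210.  ]
-166 [309.84 238.68]
[253 140  12  59 525] [258.2 164.5] [496.5 -46.5  66. ]
```

View pics/w3.png

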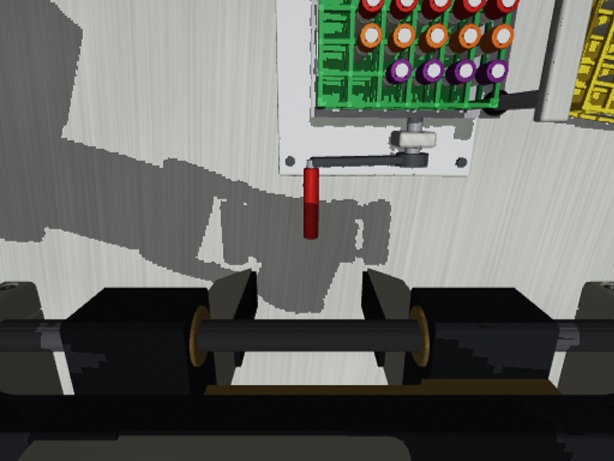

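The handle runs at x≈310 px from y=168 to 239, exactly where predicted. Descending.

Request:
arm_command --pt "0 0.045 0 0" --pt "0 0.045 0 0" --pt "0 0.045 0 0" --pt "0 0.03 0 0" --pt "0 0.01 0 0"

```text
time: 9.15
tool_pos: [495.3, -59.0, 50.1]
tcp_rot: [-1.577, 0.002, -1.473]
contact_force: [-0.1, 0.3, 0.7]
grip_width: 52.4
```

Request:
arm_command --pt "0 0 0 0" --pt "0 0 0 0" --pt "0 0 0 0" --pt "0 0 0 0" --pt "0 0 0 0" --claw 255

```text
time: 9.65
tool_pos: [498.0, -59.7, 54.2]
tcp_rot: [-1.569, -0.001, -1.475]
contact_force: [-0.3, 0.7, 0.5]
grip_width: 16.4
```

Run:
```python
from h import *
o=bot.get_obs(); print(o['tool_pos'],o['tcp_rot'],o['grip_width'],o['contact_force'])
# arc deltas in tool frame (y down, z = lifter +x)
a=np.linspace(.276,1.571,14); d=np.diff(np.c_[-100*np.cos(a),100*np.sin(a)],axis=0); print(np.c_[-d[:,1],d[:,0]].round(1).tolist())
```

```text
[497.9699038  -59.72822359  54.18120492] [-1.56897772e+00 -6.15549729e-04 -1.47485668e+00] 16.393293185679372 [-0.27582365  0.72093427  0.45357663]
[[-9.4, 3.2], [-9.1, 4.1], [-8.6, 5.0], [-8.1, 5.8], [-7.5, 6.6], [-6.8, 7.3], [-6.0, 7.9], [-5.2, 8.5], [-4.3, 9.0], [-3.4, 9.4], [-2.5, 9.7], [-1.5, 9.8], [-0.5, 9.9]]
```

Request:
arm_command --pt "0 0 0 0" --pt "0 0 0 0"

```text
time: 9.85
tool_pos: [497.9, -59.7, 53.6]
tcp_rot: [-1.57, -0.0, -1.475]
contact_force: [0.8, -0.3, 1.4]
grip_width: 13.2
```

Request:
arm_command --pt "0 -0.0094 0.0032 0" --pt "0 -0.0091 0.0041 0" --pt "0 0 0 0"

```text
time: 10.15
tool_pos: [505.2, -58.9, 72.8]
tcp_rot: [-1.57, -0.0, -1.475]
contact_force: [0.1, -1.4, -2.0]
grip_width: 13.1
```

Request:
arm_command --pt "0 -0.0086 0.005 0" --pt "0 -0.0081 0.0058 0" --pt "0 -0.0075 0.0066 0" --pt "0 0 0 0"

```text
time: 10.55
tool_pos: [523.0, -57.3, 97.2]
tcp_rot: [-1.57, -0.001, -1.475]
contact_force: [-3.5, -3.7, 1.2]
grip_width: 13.1
```

Request:
arm_command --pt "0 -0.0068 0.0073 0" --pt "0 -0.006 0.0079 0" --pt "0 -0.0052 0.0085 0" --pt "0 0 0 0"

```text
time: 10.95
tool_pos: [546.3, -55.2, 114.8]
tcp_rot: [-1.57, -0.001, -1.475]
contact_force: [-3.7, -2.3, 5.3]
grip_width: 13.2
```

Run:
```python
from h import *
o=bot.get_obs(); P=[550.42,84.75,.0953]
ax=L2W(P,(30,-138,36))[0]; g=np.array(o['tool_pos'])+[0,0,11]; d=g-ax
u=np.array([np.cos(P[2]),np.sin(P[2])]); x=d[:2]@u; print(x,d[2],np.hypot(x,d[2]),o['contact_force'],o['moment'],o['grip_width'])
```

```text
-47.45739341421891 89.75603847889757 101.53004793211362 [-3.7463281  -2.27232129  5.29688199] [-0.63888069  0.6412485  -0.01246374] 13.163816525810304
```

Following the arc within 2 mm, so I continue to upright.

Request:
arm_command --pt "0 -0.0041 0.009 0" --pt "0 -0.0032 0.0094 0" --pt "0 -0.0023 0.0097 0" --pt "0 0 0 0"

```text
time: 11.35
tool_pos: [574.9, -52.5, 125.0]
tcp_rot: [-1.568, -0.001, -1.475]
contact_force: [-3.0, -4.0, 8.0]
grip_width: 13.0
```

Request:
arm_command --pt "0 -0.0012 0.0098 0" --pt "0 -0.0002 0.0095 0" --pt "0 0 0 0" --pt "0 0 0 0" --pt "0 0 0 0"

```text
time: 11.85
tool_pos: [594.7, -50.6, 126.9]
tcp_rot: [-1.565, -0.001, -1.475]
contact_force: [-0.2, -2.3, 8.2]
grip_width: 13.0
```

Run:
```python
from h import *
o=bot.get_obs(); P=[550.42,84.75,.0953]
ax=L2W(P,(30,-138,36))[0]; g=np.array(o['tool_pos'])+[0,0,11]; d=g-ax
u=np.array([np.cos(P[2]),np.sin(P[2])]); x=d[:2]@u; print(x,d[2],np.hypot(x,d[2]),o['contact_force'],o['moment'],o['grip_width'])
p,c=shot('scene'); save(p,'s2.png',(190,100,350,240),4)
for n in ['rack','knob_grip']: print(n,find(p,c,n))
for n in ['tipbox','reagent','beaker']: print(n,find(p,c,n))
```

```text
1.1663657696141456 101.92067155991532 101.92734520398665 [-0.17524724 -2.33383198  8.18075773] [-0.38546551  0.0434059  -0.03385829] 12.987384174897548
rack [([786.0, 102.8, 55.2], 0.83), ([567.1, 75.7, 149.3], 0.65)]
knob_grip [([516.6, 199.9, 111.1], 0.56)]
tipbox [([481.7, 426.4, 59.6], 0.67)]
reagent [([486.8, -403.3, 74.0], 0.79)]
beaker [([648.0, -349.4, 45.6], 0.87)]
```

View pics/s2.png

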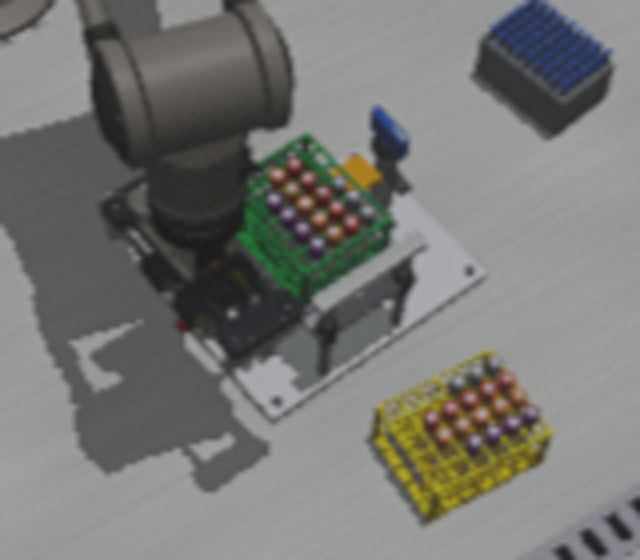

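The rack has risen (121.6 to 149.3 mm), the knob is turned, the handle is in the gripper, and the gripper stands clear of the rack. Handing in.

Request:
arm_command --pt "0 0 0 0" --pt "0 0 0 0" --pt "0 0 0 0"

```text
time: 12.45
tool_pos: [594.7, -50.7, 126.9]
tcp_rot: [-1.565, -0.001, -1.475]
contact_force: [-0.4, -2.1, 8.3]
grip_width: 12.7
```

```bash
python3 -c "
from h import *
o=bot.get_obs(); print(o['tool_pos'],o['grip_width'],o['contact_force'],abs(o['dq']).max())
print(job.close_job())"
```

```text
[594.66577288 -50.66279243 126.94187861] 12.722372760782736 [-0.38220148 -2.08436718  8.34210383] 0.0015176337225734217
the job is handed in; nothing more can be done
None
```

The job is handed in at about 12.5 s, with the knob freed, the rack raised and the red handle still in the gripper. The hand-in gave no verdict.

- **Knob:** I turned it anticlockwise to about 1.5 rad, judged from the gripper's angle. The wrist picture afterwards showed the yellow ear clear of the tab.
- **Lever:** I swung it along its arc until it stood upright. The handle was about 1 mm past the point above the shaft, so well within the allowed 0.28 rad. The opening of about 13 mm shows the sleeve is between the fingers, and the arm was still.
- **Rack:** The network's height for the rack rose from 121.6 to 149.3 mm, about 28 mm, which agrees with the full lift of 27.6 mm.
- **Bystanders:** The tip box, bottle and beaker were within 7 mm of their first positions, close to what the networks can resolve.

Two checks are weaker. I saw nothing of the robot touching the rack or table in the last picture, but I did not measure that contact directly. A steady upward force of about 8 N stayed on the tool from holding the handle roughly 2 mm high; this is far below the limits.

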